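# Slide the bottle brush home in the drawer

## Task

A drawer of baby-feeding things has been lifted out for tidying: push the bottle brush, standing upright in its round foot, across the drawer floor into the empty grey holder until the foot is fully home against the holder's back wall. Push only low, on the foot, so that it slides without tipping; never lift it and do not touch the clean stem and bristles. Leave everything else in the drawer where it is, and finish clear of the brush.

Things in the scene. Friction and masses are not known exactly. Their poses are not given: they have to be found in the camera images.
- brush_stand: Slim white bottle brush fixed upright in a round foot, standing loose on the drawer floor, 200 mm high in all, about 0.23 kg. The foot: 76 mm diameter, sides upright to 34 mm, domed to 48 mm. It slides with friction about 0.6; pushed more than about 55 mm above the floor it may tip. Origin at the centre of its underside, z up its axis.
- brush: The stem (10 mm diameter) and bristle head (14 mm diameter, top 50 mm) rising 152 mm from the foot, part of the same piece. Origin on the axis at the top of the foot, 48 mm above the underside. Not to be touched by the robot.
- drawer: The white drawer on the worktop, fixed, floor 8 mm above the work surface. Inside: x 0.362 to 0.82, y -0.414 to +0.414. Wall on the robot's side 36 mm high, side walls 60 mm, far front panel 110 mm (above the work surface). On the right (-y) inside, a fixed grey clamp at (0.60, -0.386) grips two white plates upright, 147 mm high. Origin under the drawer's middle.
- holder_empty: The empty holder: grey U-shaped guide fixed on the drawer floor, 30 mm high, no floor of its own, mouth towards the robot. Origin: on the drawer floor, at the brush's axis when fully home and centred. x axis points into it: back wall's inner face at x +38 mm, side walls' inner faces at y +/-45 mm for x -22 to +46 mm; lips flare to a 122 mm mouth (135 mm outside) at x -50 mm.
- holder_cup: An identical grey holder, fixed, occupied by the sippy cup. Same frame as the empty one. Leave it.
- sippy_cup: Orange lidded sippy cup, 72 mm diameter, 80 mm high, standing loose in the other holder. Origin at the centre of its underside. Leave it.
- bottle: White feeding bottle with a dark teat, 52 mm diameter, 158 mm high, standing loose at one side of the drawer. Origin at the centre of its underside. Leave it.
- bowl: Blue plastic bowl on a suction foot, 112 mm across, 52 mm high, loose, at one side of the drawer. Origin at the centre of its underside. Leave it.
- spoon0: Short stainless spoon, 125 mm long, lying loose between the two holders. Origin under its middle, x along it towards the bowl end. Leave it.
- spoon1: Short stainless spoon like the first, lying at the left (+y) of the drawer. Leave it.
- spoon2: Short stainless spoon like the first, lying at the right (-y) of the drawer. Leave it.
- wooden_spoon: Wooden spoon, 250 mm long, lying loose along the left (+y) wall of the drawer. Origin under its middle, x along it. Leave it.
Mind the look-alikes: they are no part of the job. What is shaped like the brush_stand but blue is not meant.

How it is judged (in metres and radians):
At the end, for the whole second after the job is handed in: The brush stands upright and at rest on the drawer floor between the side walls of the empty holder, within 8 mm of touching its back wall; nothing else in the drawer has moved more than 20 mm (x of brush_stand in the frame of holder_empty between -0.008 and 0.006 m and y of brush_stand in the frame of holder_empty between -0.011 and 0.011 m and angle between brush_stand's own z axis and vertical below 0.06 rad and height (world z) of brush_stand below 0.012 m and linear speed of brush_stand below 0.02 m/s).
It fails at once if the brush tips more than about 14 degrees (angle between brush_stand's own z axis and vertical above 0.25 rad).
It fails at once if the brush is lifted off the drawer floor (height (world z) of brush_stand above 0.023 m).
It fails at once if the robot touches the stem or bristles (contact force between any of the fingers, the arm and brush above 0.5 N).
It fails at once if another thing in the drawer is moved more than 20 mm (distance of any of sippy_cup, bottle, bowl, spoon0, spoon1, spoon2, wooden_spoon from where it was at the start of the episode above 0.02 m).
It also fails if it takes over 64 s, if anything falls off the work surface, if the arm or the gripper's body presses on something with over 40 N, if the wrist force passes 120 N, or if a joint passes its speed limit or range.

## Robot

A 6-joint arm with a two-finger parallel gripper is mounted at the origin on the work surface. World frame = base frame: x ahead of the robot, y to its left, z up, the work surface at z = 0. Lengths are in m, angles in degrees, forces in N, time in s.
With the tool pointing down it reaches from about 0.25 to 0.725 m from the base axis. Payload 9.7 kg.
Tool frame: the origin (TCP) lies at the very end of the fingers, on their centre line; the grasp point (between the pads) lies 19 mm behind it (bot.grip_point_offset is the z of the grasp point in the tool frame, in m); z points along the fingers, x is the direction in which the jaws open and shut, and the axes are right-handed (so a half turn about z gives the same grasp; the last joint's range is limited). The gripper opens to 85 mm and grips with 20 to 120 N. Pads are 22 mm wide; open, the fingers measure 114 mm over their backs; the gripper's body (76 mm by 85 mm) begins 54 mm behind the grasp point. The pads swing forward as they close: fully open they stand 13 mm farther back than shut.
Start: joints at [66.635, 4.979, 10.078, 95.1, 0, 90], TCP at [0.218, 0.505, 0.231] pointing down, gripper open.
Joint ranges: [-179.16, 179.16], [-48.56, 103.87], [-65.8, 70.77], [-126.05, 130.52], [-82.76, 87.17], [-180, 180]. Speed limits (degrees/s): [127.2, 127.2, 147.25, 180, 180, 180].

## Interface

Orientations are given as [roll, pitch, yaw] about the fixed x, y, z axes, in that order (R = Rz(yaw) Ry(pitch) Rx(roll)).
In Python, from workcell import get_obs, viewer, job_done, bot gives the robot as it stands.
- The arm moves only by the shell command python3 -m handwheel 'ROWS' [FORCE]. ROWS is JSON, a list of rows, each a list of 5 numbers: the closure, from 0 (fully open) to 1 (shut), then the shift along the world's x, y, z in m, then the turn about the world's z in degrees. A call has 1 to 5 rows; each row is the pose to reach, as a shift and turn from the pose measured when the call began; what a row does not reach only later rows make up. A row lasts 1/10 s, in which the tool goes at most 50 mm and 8.59 degrees, less where a joint would pass 70% of its speed; a pose out of reach is approached as far as the arm can. A call with a gripper value outside its range is refused whole. The fingers move at their own pace and stop on an object; FORCE is the grip in N (left out, the last holds). Time passes only in rows, so rows that repeat a pose let the fingers close. It gives the time, the measured TCP pose, the force and the opening at its end, in the units of the state.
- get_obs(): the state, without advancing time (a new reading comes with each control period).
- viewer.camera(name): name is "scene" or "top" or "wrist"; returns a dict with "color" (480x640x3 uint8, blue, green, red), "K" (3x3 intrinsics, pixels), "dist_coeffs" ([k1, k2, p1, p2, k3] as OpenCV has them; the pictures are not rectified), "origin" and "orientation" of the camera in the world. Camera axes: x right, y down, z forward; pixel columns grow to the right and rows downward; lengths in m; the calibration is good to about 2 mm. A picture is of the moment at which its call begins. There is no depth.
- job_done(): hands the job in, once; it reports no verdict.
The state is a dict: "time": time; "q": joint angles; "qd": joint speeds; "joint_efforts": joint torques, N m; "ee_pos": TCP position; "tcp_rot": TCP orientation; "wrist_force": force on the tool from outside, world axes, zero at the start; "torque": the same for the moment, N m; "opening": finger opening in m.
Only numpy, scipy, OpenCV 4.12 (cv2) and the standard library are available. Lean on these libraries where they do the work, as an engineer would, in place of code of your own. Each camera call takes 0.05 s, during which the arm holds its last target.

## Working session

There is one attempt and no reset: what is moved stays moved. The work goes in short steps, Python scripts to look and compute and a shell command to move; the robot and the scene stay as the last step left them, time stands still between calls to the robot, and variables do not carry over. Pictures are saved under pics/ and viewed, and the job is handed in when it is done.

```bash
mkdir -p pics; cat > h.py <<'E'
import numpy as np,cv2
from workcell import get_obs, viewer, job_done, bot
from scipy.spatial.transform import Rotation as R
def rot(c):
    o=np.array(c["orientation"],float)
    if o.shape==(3,3): return o
    if o.size==4: raise Exception(o)
    return R.from_euler('xyz',o,degrees=True).as_matrix()
def px2w(c,px,z):
    p=cv2.undistortPoints(np.array(px,float).reshape(-1,1,2),np.array(c["K"]),np.array(c["dist_coeffs"])).reshape(-1,2)
    d=np.c_[p,np.ones(len(p))]@rot(c).T
    o=np.array(c["origin"]); return o+d*((z-o[2])/d[:,2])[:,None]
def w2px(c,P):
    Rm=rot(c);P=np.array(P,float).reshape(-1,3)
    t=-Rm.T@np.array(c["origin"])
    return cv2.projectPoints(P,cv2.Rodrigues(Rm.T)[0],t,np.array(c["K"]),np.array(c["dist_coeffs"]))[0].reshape(-1,2)
E
python3 - <<'E'
from h import *
print(get_obs())
import pickle
for n in("scene","top"):
    c=viewer.camera(n);cv2.imwrite(f"pics/{n}0.png",c["color"]);print(n,c["origin"],c["orientation"],c["K"],c["dist_coeffs"])
    pickle.dump(c,open(f"{n}0.pkl","wb"))
E
```

```text
{'time': 0.0, 'q': array([ 6.66345556e+01,  5.00883804e+00,  1.00336623e+01,  9.51006043e+01,
       -8.94589107e-04,  8.99999920e+01]), 'qd': array([ 0.03957897, -0.14684465, -0.06368272,  0.03327908,  0.07578052,
        0.0989352 ]), 'joint_efforts': array([-1.39125852e-03, -5.20385957e+01,  4.64798641e+01,  1.62715843e-02,
       -4.32022068e-05,  1.39550809e-05]), 'ee_pos': array([0.21803385, 0.50467016, 0.2305977 ]), 'tcp_rot': array([1.79999105e+02, 7.57800122e-02, 6.66345636e+01]), 'wrist_force': array([ 0.34221088,  0.31086885, -0.04257618]), 'torque': array([ 0.0241822 , -0.01127547,  0.0389141 ]), 'opening': 0.08534054551182906}
scene [1.27325782 0.09282365 0.99348439] [-1.40335398e+02  1.23529710e-01  9.25243669e+01] [[505.32205603   0.         325.51628697]
 [  0.         505.32205603 244.65501012]
 [  0.           0.           1.        ]] [-0.10203212  0.          0.          0.          0.        ]
top [0.38963599 0.06542289 0.99218036] [-173.40856073   -1.12473321  -90.58033903] [[464.35679407   0.         325.62698282]
 [  0.         464.35679407 244.09131318]
 [  0.           0.           1.        ]] [-0.10221694  0.          0.          0.          0.        ]
```

View pics/scene0.png

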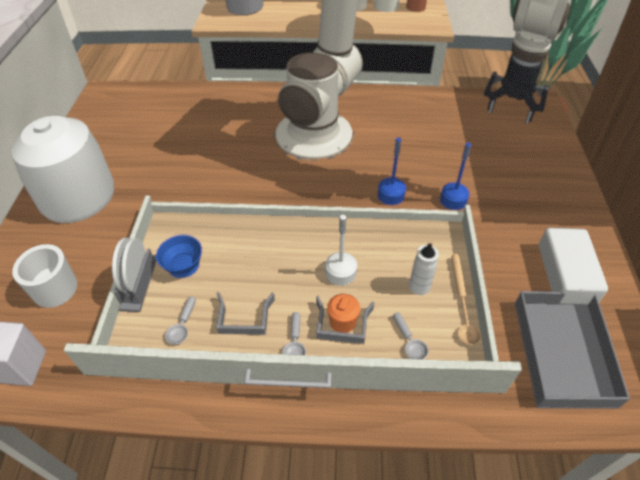

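View pics/top0.png

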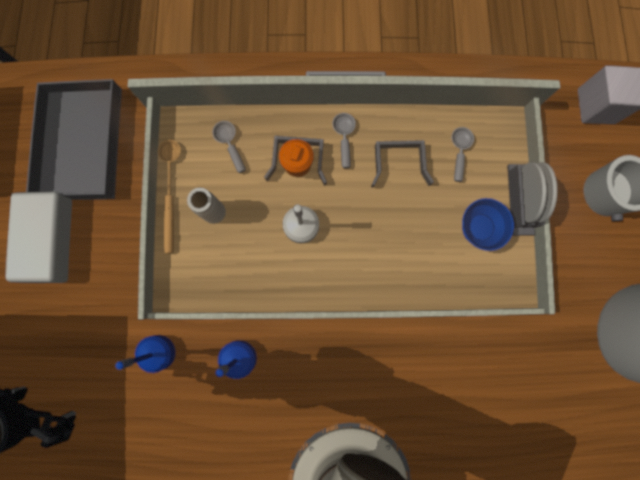

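The white brush on a round foot is at top px (300,224) and scene px (342,267). The look-alikes are the blue ones at top (154,353) and (237,359), both outside the drawer. The white bottle at (205,205) has a dark teat and no foot. I choose the white brush at (300,224). The empty holder is at (403,162); the cup's holder is at (296,157). Next is a close crop to check.

```bash
python3 - <<'E'
import cv2
a=cv2.imread("pics/top0.png")
cv2.imwrite("pics/t1.png",cv2.resize(a[125:255,260:450],None,fx=4,fy=4,interpolation=cv2.INTER_CUBIC))
b=cv2.imread("pics/scene0.png")
cv2.imwrite("pics/s1.png",cv2.resize(b[205:355,200:390],None,fx=4,fy=4,interpolation=cv2.INTER_CUBIC))
E
```

```text
(no output)
```

View pics/t1.png

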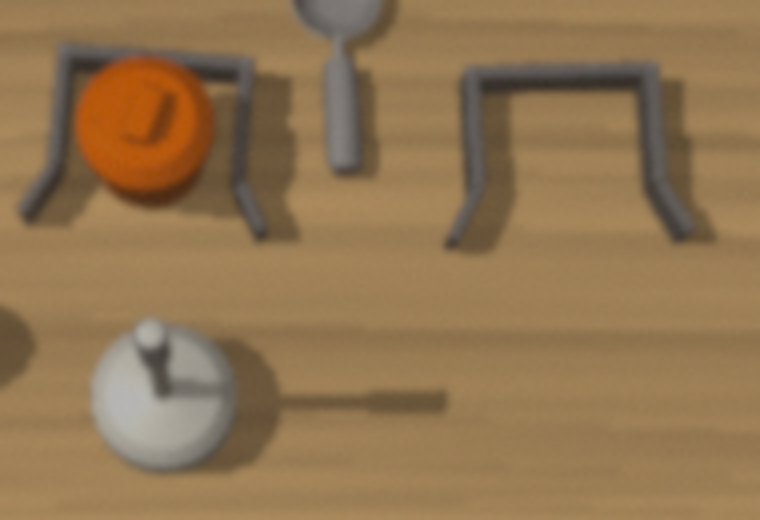

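View pics/s1.png

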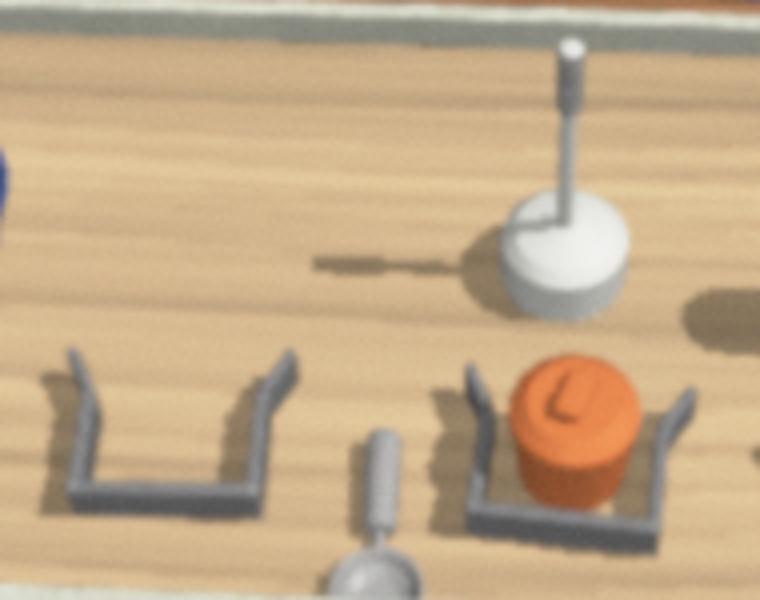

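```bash
cat > fit.py <<'E'
from h import *
import pickle
from scipy.optimize import least_squares
T=pickle.load(open("top0.pkl","rb"));S=pickle.load(open("scene0.pkl","rb"))
t=lambda L:np.array(L)/4.+[260,125]
s=lambda L:np.array(L)/4.+[200,205]
print("stem base T",px2w(T,t([[160,393]]),.056),"S",px2w(S,s([[563,222]]),.056))
print("stem top T",px2w(T,t([[151,332]]),.208),"S",px2w(S,s([[571,47]]),.208))
m=np.array([[.046,.0515],[.046,-.0515],[-.05,.0675],[-.05,-.0675]])
for nm,C,z,pts in(("T",T,.038,t([[463,68],[658,64],[449,246],[690,236]])),("S",S,.038,s([[258,487],[70,487],[292,350],[70,348]]))):
    W=px2w(C,pts,z)[:,:2];print(nm,W.round(4).tolist())
    f=lambda p:((m@np.array([[np.cos(p[2]),np.sin(p[2])],[-np.sin(p[2]),np.cos(p[2])]])+p[:2])-W).ravel()
    r=least_squares(f,[.6,0,0]);print(r.x[:2],np.degrees(r.x[2]),(r.fun*1000).round(1))
E
python3 fit.py
```

```text
stem base T [[0.54083619 0.09778425 0.056     ]] S [[0.54355817 0.09445214 0.056     ]]
stem top T [[0.54280175 0.09630614 0.208     ]] S [[0.54445522 0.09551559 0.208     ]]
T [[0.7189, -0.064], [0.7216, -0.1697], [0.6212, -0.054], [0.6265, -0.183]]
[ 0.67406223 -0.11761815] 1.5963712426203518 [-0.3 -0.9 -0.1  1.9  1.   2.5 -0.6 -3.5]
S [[0.719, -0.0664], [0.7241, -0.1692], [0.6286, -0.0576], [0.6332, -0.1853]]
[ 0.67822862 -0.11955662] 2.3321013373020483 [ 3.1  0.2  2.2  0.  -3.1  3.5 -2.2 -3.7]
```

The crop shows the white brush with its foot centred at crop (163,396), and the empty holder with its mouth towards the robot. The plan is to keep the tool vertical, part-close the jaws and push with the flat back of one finger. That keeps the gripper body clear of the stem. I push along -y first, then +x. Next I check the room beside the bottle.

```bash
python3 - <<'E'
from fit import *
print("bottle", px2w(T,[[200,196]],.16), px2w(S,[[428,248]],.16), px2w(S,[[421,292]],.008))
# overlay of model in both
th=np.linspace(0,2*np.pi,60)
b=(0.543,.096);h=(.676,-.1185,np.radians(2))
for C,n,x0,y0,w,hh in((T,"t",260,125,190,130),(S,"s",200,205,190,150)):
    im=cv2.resize(C["color"][y0:y0+hh,x0:x0+w],None,fx=4,fy=4,interpolation=cv2.INTER_CUBIC)
    def dr(P,col,cl=True):
        p=((w2px(C,P)-[x0,y0])*4).astype(int);cv2.polylines(im,[p.reshape(-1,1,2)],cl,col,1)
    for z in(.008,.042): dr(np.c_[b[0]+.038*np.cos(th),b[1]+.038*np.sin(th),0*th+z],(0,0,255))
    m=np.array([[-.05,.0675],[-.022,.0515],[.046,.0515],[.046,-.0515],[-.022,-.0515],[-.05,-.0675],[-.05,-.061],[-.022,-.045],[.038,-.045],[.038,.045],[-.022,.045],[-.05,.061]])
    c,s_=np.cos(h[2]),np.sin(h[2]);W=m@np.array([[c,s_],[-s_,c]])+h[:2]
    dr(np.c_[W,0*W[:,0]+.038],(0,255,0))
    cv2.imwrite(f"pics/ov_{n}.png",im)
E
```

```text
stem base T [[0.54083619 0.09778425 0.056     ]] S [[0.54355817 0.09445214 0.056     ]]
stem top T [[0.54280175 0.09630614 0.208     ]] S [[0.54445522 0.09551559 0.208     ]]
T [[0.7189, -0.064], [0.7216, -0.1697], [0.6212, -0.054], [0.6265, -0.183]]
[ 0.67406223 -0.11761815] 1.5963712426203518 [-0.3 -0.9 -0.1  1.9  1.   2.5 -0.6 -3.5]
S [[0.719, -0.0664], [0.7241, -0.1692], [0.6286, -0.0576], [0.6332, -0.1853]]
[ 0.67822862 -0.11955662] 2.3321013373020483 [ 3.1  0.2  2.2  0.  -3.1  3.5 -2.2 -3.7]
bottle [[0.57616456 0.27746421 0.16      ]] [[0.58292536 0.27999373 0.16      ]] [[0.59247116 0.28621222 0.008     ]]
```

```bash
python3 -m handwheel '[[0.7,0.03,-0.04,0.02,8],[0.7,0.06,-0.08,0.03,15]]' 30; python3 -c "
from workcell import get_obs;print(get_obs()['q'])"
```

```text
time: 0.3
ee_pos: [0.2752, 0.4279, 0.2596]
tcp_rot: [-180.0, 0.1, 82.1]
wrist_force: [0.9, -0.0, 0.2]
opening: 0.0588
[ 5.72759113e+01  1.60267052e-01  8.25091755e+00  9.82232462e+01
 -3.21001739e-02  6.51776299e+01]
```

View pics/ov_t.png

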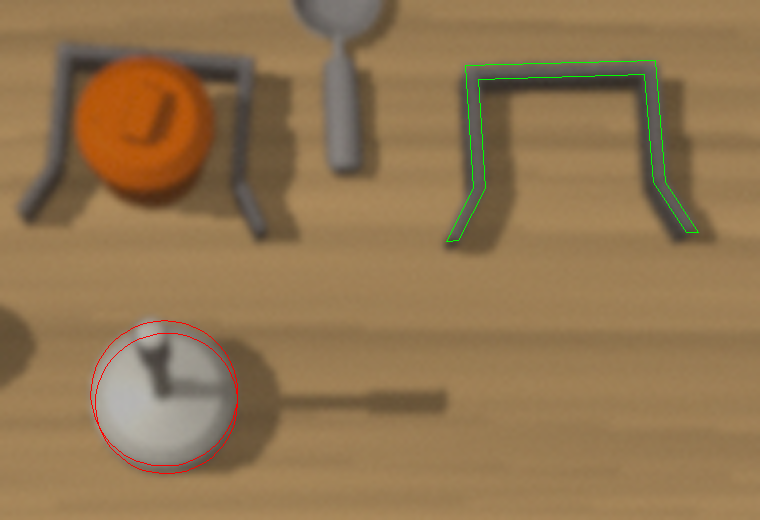

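View pics/ov_s.png

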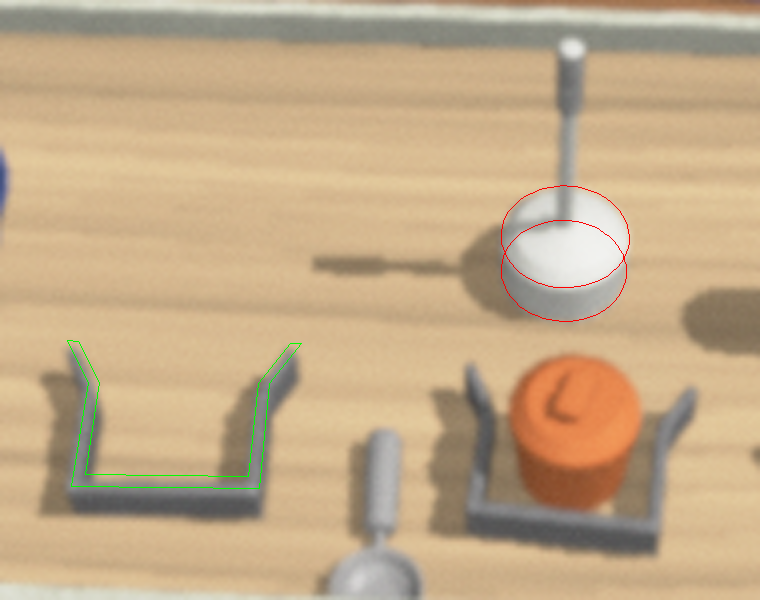

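The overlays fit: brush at (0.543, 0.096), holder at about (0.676, -0.117) with yaw about 2°, bottle at about (0.585, 0.28). I move to behind the brush on its +y side, high.

```bash
python3 -m handwheel '[[0.7,0.03,-0.03,0,7],[0.7,0.065,-0.06,0,15],[0.7,0.1,-0.09,0,15],[0.7,0.135,-0.12,0,15],[0.7,0.165,-0.155,0,15]]';python3 -m handwheel '[[0.7,0.03,-0.03,0,0],[0.7,0.06,-0.06,0,0],[0.7,0.085,-0.085,0,0],[0.7,0.092,-0.092,0,0],[0.7,0.092,-0.092,0,0]]'
```

```text
time: 0.8
ee_pos: [0.4415, 0.2716, 0.259]
tcp_rot: [-179.9, 0.1, 97.1]
wrist_force: [0.4, 0.7, 0.3]
opening: 0.0254
time: 1.3
ee_pos: [0.534, 0.1786, 0.2583]
tcp_rot: [-179.9, 0.2, 97.0]
wrist_force: [-0.0, 0.8, -0.4]
opening: 0.026
```

```bash
cat > look.py <<'E'
import sys
from h import *
n=sys.argv[1];k=sys.argv[2]
x0,y0,w,h=map(int,sys.argv[3:7])
c=viewer.camera(n);im=c["color"][y0:y0+h,x0:x0+w]
f=min(800/w,600/h)
cv2.imwrite(f"pics/{k}.png",cv2.resize(im,None,fx=f,fy=f,interpolation=cv2.INTER_CUBIC));print("scale",f)
import pickle;pickle.dump(c,open(f"{k}.pkl","wb"))
E
python3 look.py scene a1 280 120 200 150;python3 look.py wrist a2 0 0 640 480
```

```text
scale 4.0
scale 1.25
```

View pics/a1.png

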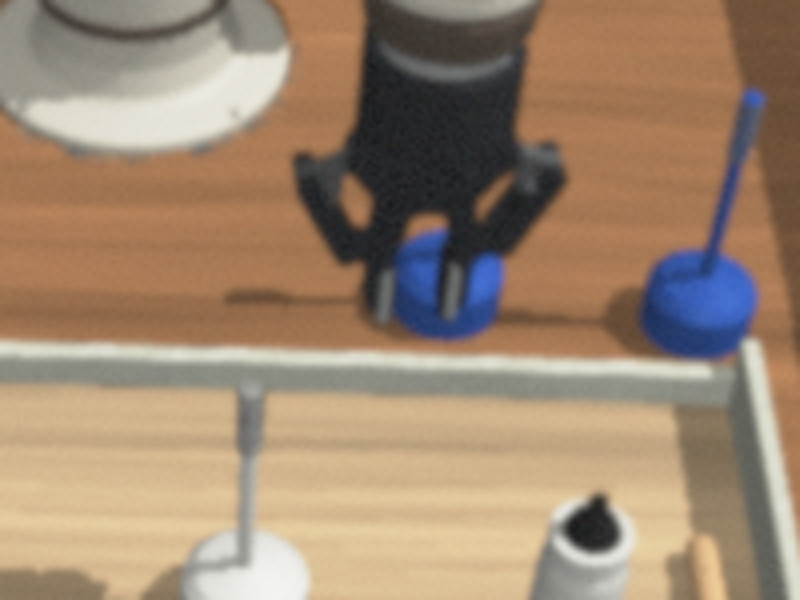

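View pics/a2.png

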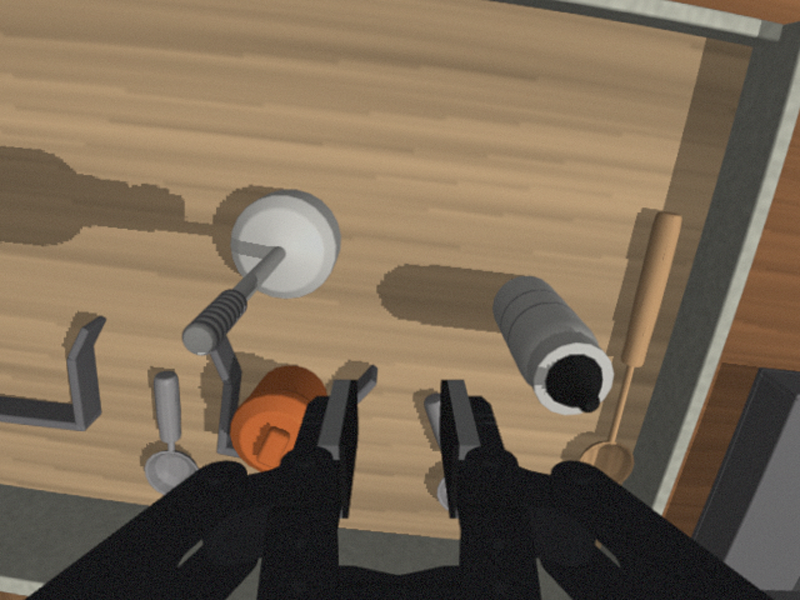

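In a1 the partly closed outer knuckles bulge far out, at crop x 295 to 565 against fingers at 365 to 470. That is about ±63 mm and would reach the stem. Fully open, the finger backs stand out further, so I open and check.

```bash
python3 -m handwheel '[[0,-0.01,0.024,0,3],[0,-0.01,0.024,0,3],[0,-0.01,0.024,0,3],[0,-0.01,0.024,0,3],[0,-0.01,0.024,0,3]]';python3 look.py scene a3 280 120 200 150; python3 - <<'E'
from h import *
import pickle
c=pickle.load(open("a3.pkl","rb"));o=get_obs();e=o["ee_pos"];y=np.radians(o["tcp_rot"][2]);print(e,o["opening"])
im=cv2.imread("pics/a3.png")
for d in(.057,-.057,.07,-.07,.038,-.038):
  P=[e+np.array([d*np.cos(y),d*np.sin(y),z]) for z in(0,.05,.1,.14)]
  p=((w2px(c,P)-[280,120])*4).astype(int);cv2.polylines(im,[p.reshape(-1,1,2)],False,(0,255,255),1)
  for q in p: cv2.circle(im,tuple(int(v) for v in q),3,(0,0,255),-1)
cv2.imwrite("pics/a3o.png",im)
E
```

```text
time: 1.9
ee_pos: [0.5228, 0.204, 0.259]
tcp_rot: [-179.9, 0.1, 100.1]
wrist_force: [0.4, 0.4, -0.2]
opening: 0.0854
scale 4.0
[0.52291438 0.20391445 0.25894748] 0.08542585421544723
```

View pics/a3o.png

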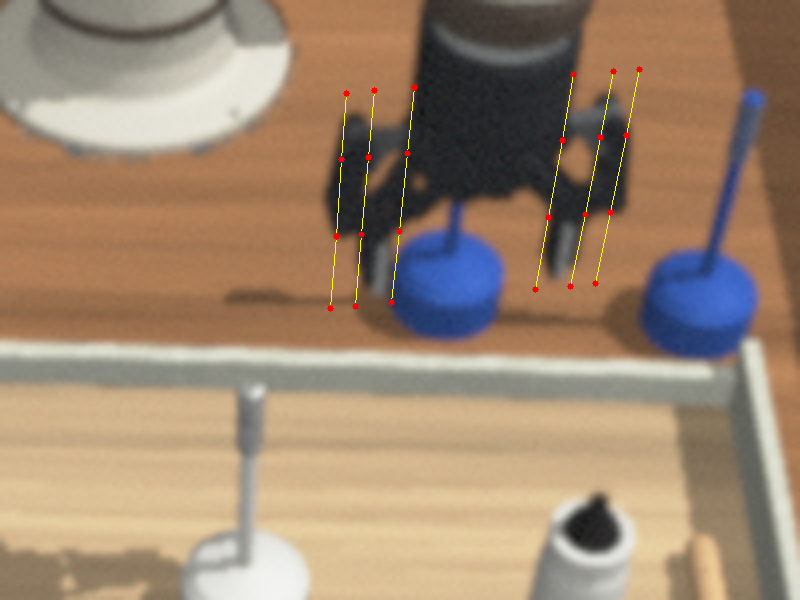

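Fully open, the knuckles reach ±72 mm at 50 to 110 mm above the TCP, and the finger tips sit about 13 mm above the TCP. The stem will be about 95 mm from the tool axis, so there is about 16 mm of room. I descend to TCP z of about 0.014.

```bash
python3 -m handwheel '[[0,0,0,-0.04,0],[0,0,0,-0.08,0],[0,0,0,-0.12,0],[0,0,0,-0.16,0],[0,0,0,-0.18,0]]';python3 -m handwheel '[[0,0,-0.002,-0.03,0],[0,0,-0.002,-0.05,0],[0,0,-0.002,-0.06,0],[0,0,-0.002,-0.063,0],[0,0,-0.002,-0.063,0]]';python3 look.py scene a4 280 120 200 150;python3 look.py wrist a5 0 0 640 480
```

```text
time: 2.45
ee_pos: [0.5214, 0.203, 0.0752]
tcp_rot: [-179.7, 0.2, 100.0]
wrist_force: [0.0, 0.1, -0.1]
opening: 0.0852
time: 2.95
ee_pos: [0.5218, 0.201, 0.0127]
tcp_rot: [-179.7, 0.2, 100.0]
wrist_force: [0.1, 0.7, 0.5]
opening: 0.0853
scale 4.0
scale 1.25
```

View pics/a4.png

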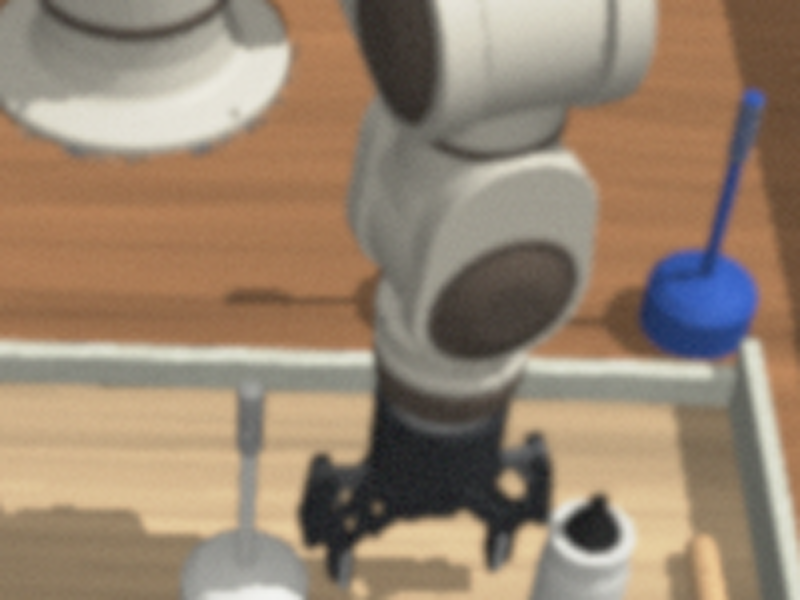

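View pics/a5.png

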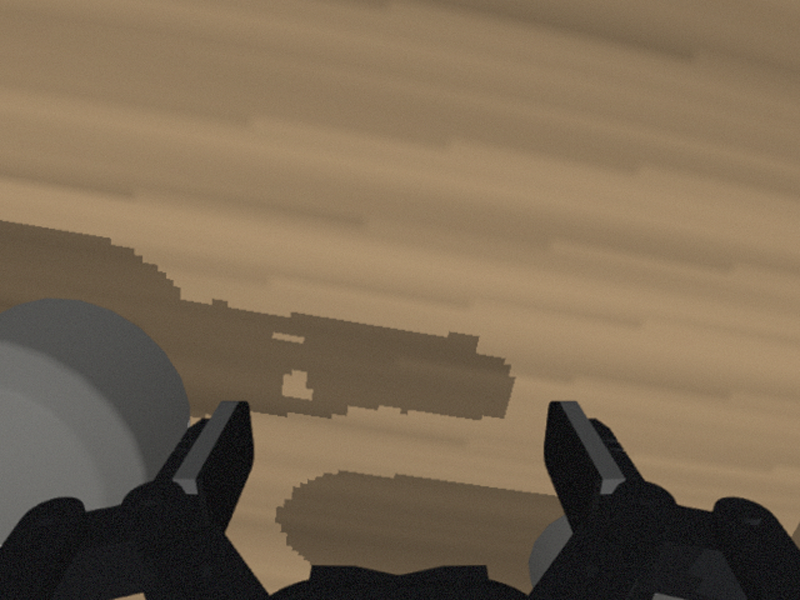

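The foot sits beside the left finger in the wrist picture (foot edge about x 190, finger about x 215). The bottle is clear. I start pushing gently.

```bash
python3 -m handwheel '[[0,0.001,-0.007,0.001,0],[0,0.002,-0.014,0.001,0],[0,0.004,-0.021,0.001,0],[0,0.005,-0.028,0.001,0],[0,0.006,-0.035,0.001,0]]';python3 look.py top a6 160 100 320 240;python3 look.py scene a7 280 150 200 150
```

```text
time: 3.55
ee_pos: [0.5284, 0.1656, 0.0147]
tcp_rot: [-179.8, 0.1, 100.0]
wrist_force: [-0.6, 1.4, 0.8]
opening: 0.0852
scale 2.5
scale 4.0
```

View pics/a6.png

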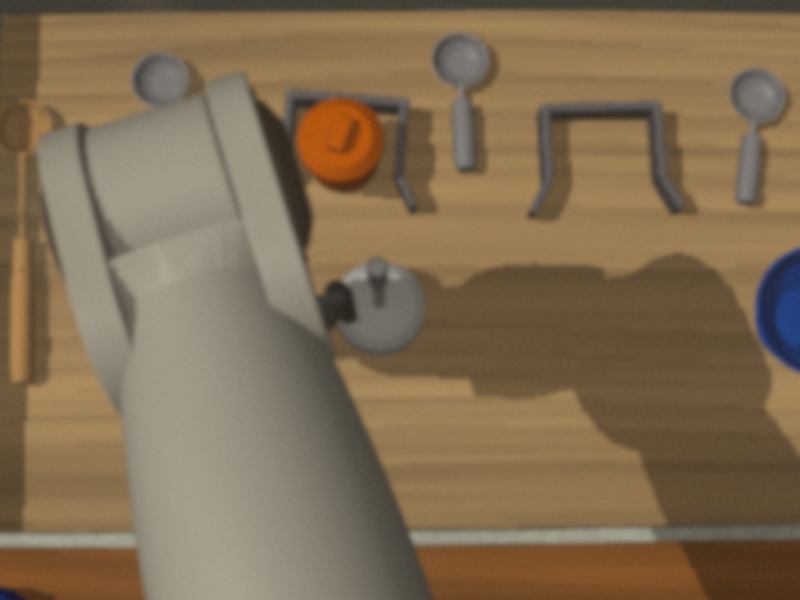

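View pics/a7.png

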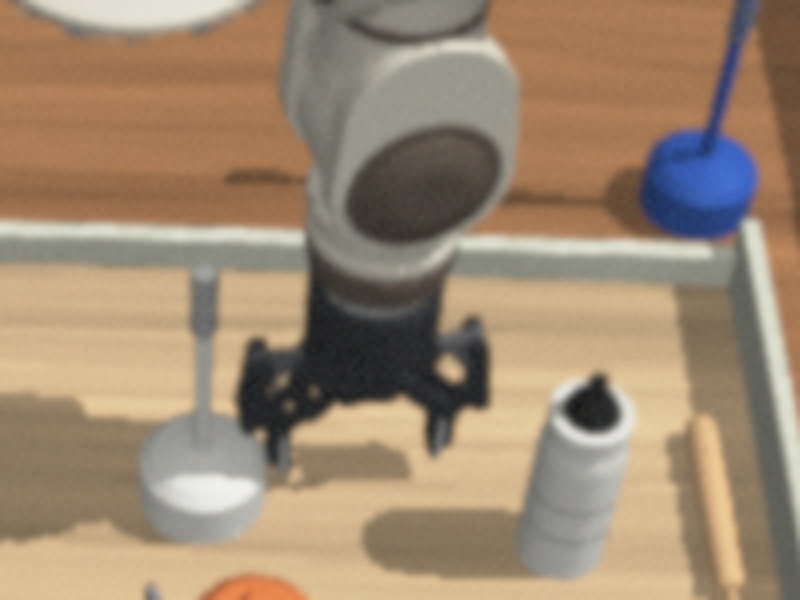

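The foot is moving upright, and the knuckle is about 15 mm from the stem (scene crop stem x 205, knuckle x 240). I continue.

```bash
python3 -m handwheel '[[0,0.001,-0.008,0,0],[0,0.003,-0.018,0,0],[0,0.005,-0.03,0,0],[0,0.007,-0.042,0,0],[0,0.01,-0.054,0,0]]';python3 -m handwheel '[[0,0.002,-0.012,0,0],[0,0.004,-0.024,0,0],[0,0.006,-0.036,0,0],[0,0.008,-0.046,0,0],[0,0.009,-0.052,0,0]]';python3 look.py top b6 260 100 240 180;python3 look.py scene b7 200 180 200 150
```

```text
time: 4.15
ee_pos: [0.5383, 0.1098, 0.0143]
tcp_rot: [-179.8, 0.2, 100.0]
wrist_force: [-0.8, 0.2, -0.2]
opening: 0.0851
time: 4.65
ee_pos: [0.5475, 0.0568, 0.0143]
tcp_rot: [-179.8, 0.2, 99.9]
wrist_force: [0.4, 1.7, 1.1]
opening: 0.0853
scale 3.3333333333333335
scale 4.0
```

View pics/b6.png

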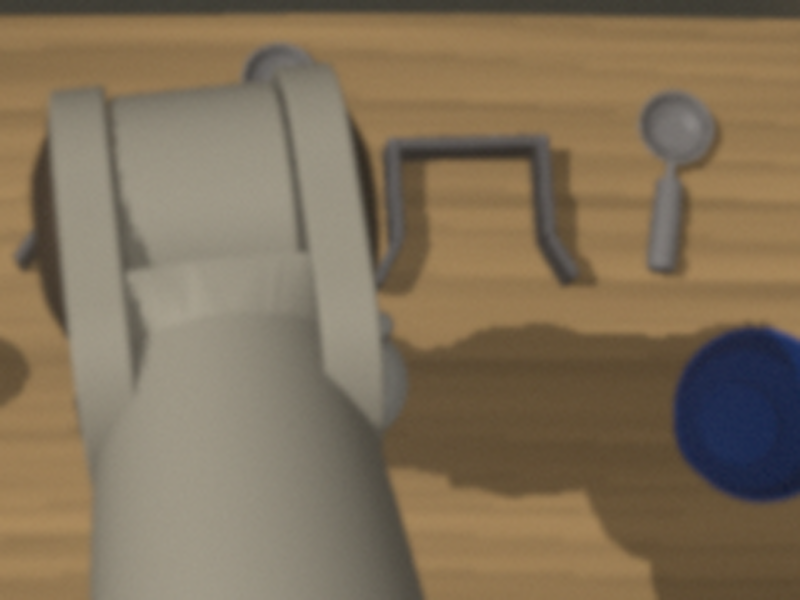

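View pics/b7.png

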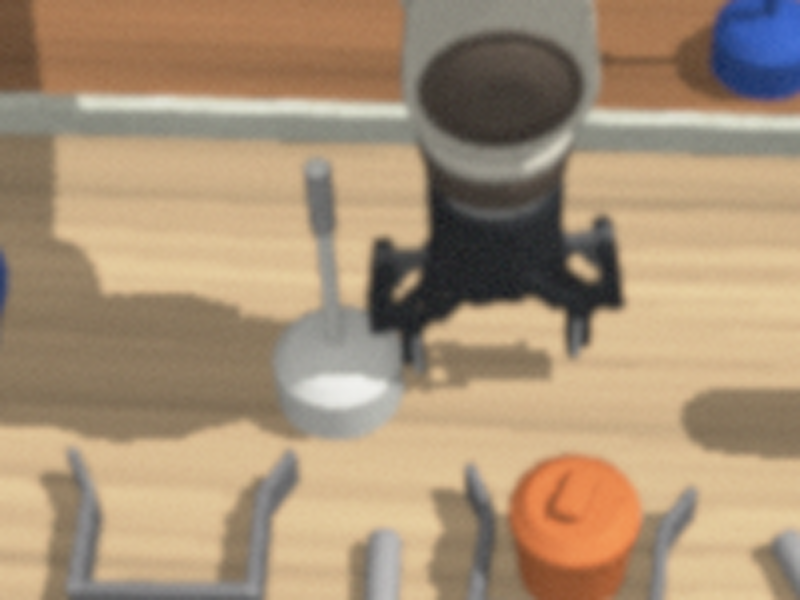

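```bash
python3 - <<'E'
from h import *
import pickle
c=pickle.load(open("b7.pkl","rb"))
f=lambda u,v:np.array([[u/4+200,v/4+180]])
print(px2w(c,f(336,332),.056),px2w(c,f(317,165),.208),px2w(c,f(339,436),.008))
o=get_obs();print(o["ee_pos"])
E
```

```text
[[ 0.55662969 -0.03811937  0.056     ]] [[ 0.56289872 -0.03757439  0.208     ]] [[ 0.59720354 -0.03562626  0.008     ]]
[0.54743438 0.05692801 0.01428132]
```

Brush at about (0.560, -0.037), in line with the finger. I push on about 80 mm.

```bash
python3 -m handwheel '[[0,0.002,-0.01,0,0],[0,0.004,-0.02,0,0],[0,0.006,-0.032,0,0],[0,0.008,-0.042,0,0],[0,0.009,-0.05,0,0]]';python3 -m handwheel '[[0,0.002,-0.01,0,0],[0,0.003,-0.018,0,0],[0,0.004,-0.024,0,0],[0,0.005,-0.029,0,0],[0,0.005,-0.029,0,0]]';python3 look.py scene c7 180 180 200 150
```

```text
time: 5.25
ee_pos: [0.5566, 0.0058, 0.0142]
tcp_rot: [-179.7, 0.2, 99.9]
wrist_force: [0.6, 0.4, -0.3]
opening: 0.0852
time: 5.75
ee_pos: [0.5617, -0.0238, 0.0142]
tcp_rot: [-179.7, 0.2, 99.8]
wrist_force: [-0.2, 0.5, 0.4]
opening: 0.0856
scale 4.0
```

View pics/c7.png

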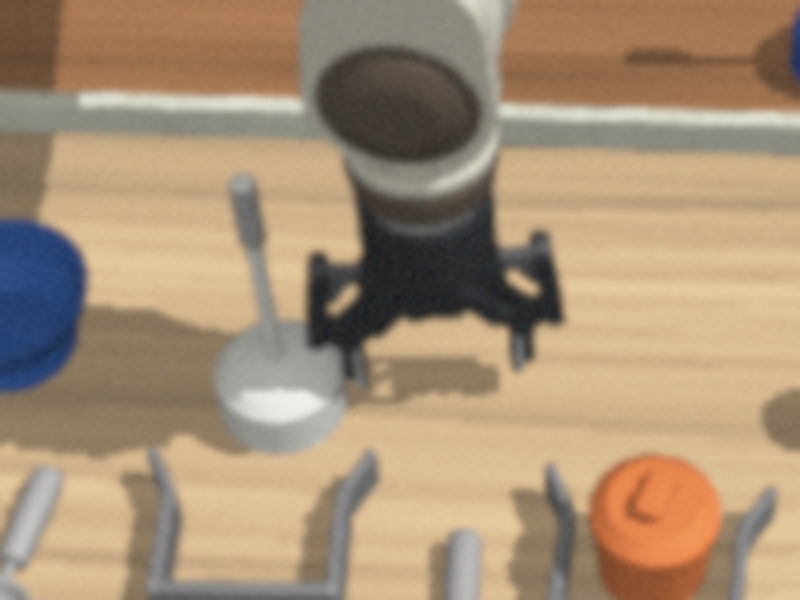

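```bash
python3 - <<'E'
from h import *
import pickle
c=pickle.load(open("c7.pkl","rb"))
f=lambda u,v:np.array([[u/4+180,v/4+180]])
print(px2w(c,f(274,346),.056),px2w(c,f(242,183),.208),px2w(c,f(283,451),.008))
E
```

```text
[[ 0.57050897 -0.12006572  0.056     ]] [[ 0.57885984 -0.1174719   0.208     ]] [[ 0.61150141 -0.11479591  0.008     ]]
```

Brush at about (0.574, -0.117), nicely in front of the holder. I back off, rise, and turn to push along +x.

```bash
python3 -m handwheel '[[0,-0.002,0.012,0,0],[0,-0.005,0.03,0,0],[0,-0.005,0.03,0.04,0],[0,-0.005,0.03,0.085,0],[0,-0.005,0.03,0.13,0]]'; python3 -m handwheel '[[0,0,0,0.04,0],[0,0,0,0.08,0],[0,0,0,0.11,0],[0,-0.02,0,0.11,-8],[0,-0.05,-0.01,0.11,-16]]';python3 -m handwheel '[[0,-0.02,-0.02,0,-8],[0,-0.04,-0.05,0,-16],[0,-0.05,-0.08,0,-24],[0,-0.05,-0.1,0,-32],[0,-0.05,-0.115,0,-40]]'; python3 -m handwheel '[[0,0,0,0,-8],[0,0,0,0,-16],[0,0,0,0,-24],[0,0,0,0,-32],[0,0,0,0,-40]]'
```

```text
time: 6.3
ee_pos: [0.5559, 0.0078, 0.1456]
tcp_rot: [-179.7, 0.2, 99.9]
wrist_force: [2.2, -0.6, 0.6]
opening: 0.0855
time: 6.8
ee_pos: [0.5064, -0.0007, 0.256]
tcp_rot: [-179.8, 0.2, 83.7]
wrist_force: [0.3, -0.3, 1.0]
opening: 0.0854
time: 7.3
ee_pos: [0.456, -0.1159, 0.2564]
tcp_rot: [-179.8, 0.2, 43.4]
wrist_force: [0.6, -0.3, 0.4]
opening: 0.0851
time: 7.8
ee_pos: [0.456, -0.115, 0.2564]
tcp_rot: [-179.8, 0.2, 3.1]
wrist_force: [-0.1, -0.2, 0.3]
opening: 0.0854
```

Now an unobstructed look at the brush and holder.

```bash
python3 look.py scene d7 190 180 160 120;python3 look.py top d6 340 110 160 120
```

```text
scale 5.0
scale 5.0
```

View pics/d7.png

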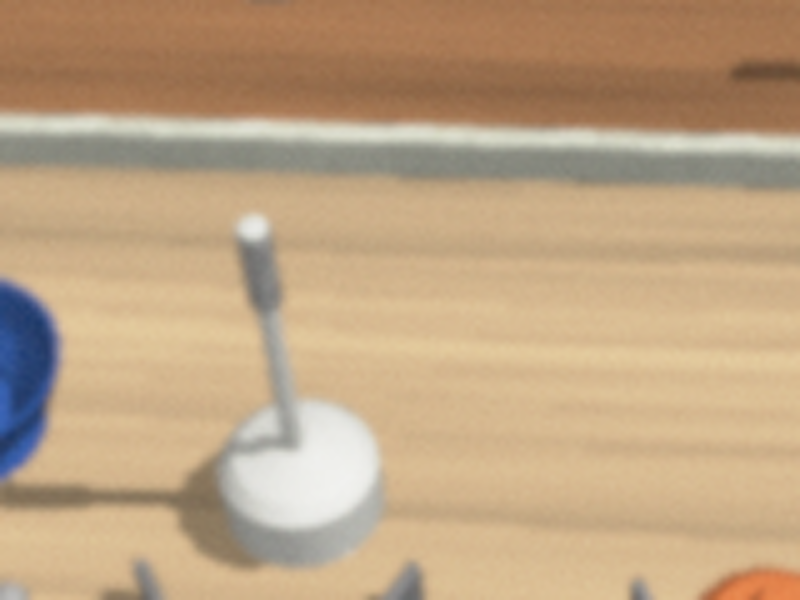

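View pics/d6.png

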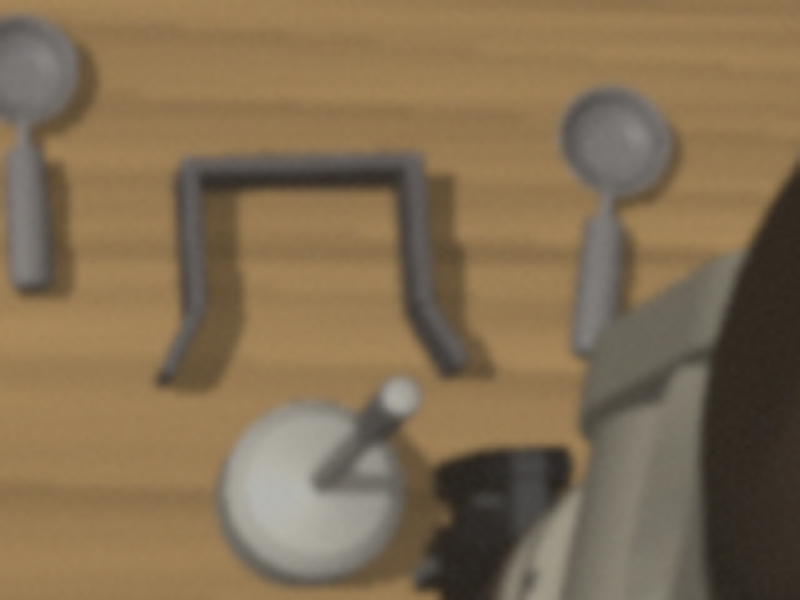

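```bash
python3 - <<'E'
from h import *
import pickle
c=pickle.load(open("d7.pkl","rb"));t=pickle.load(open("d6.pkl","rb"))
f=lambda u,v:np.array([[u/5+190,v/5+180]]);g=lambda u,v:np.array([[u/5+340,v/5+110]])
print(px2w(c,f(292,442),.056),px2w(c,f(254,228),.208))
print(px2w(t,g(318,485),.056),px2w(t,g(401,397),.208))
E
```

```text
[[ 0.57603641 -0.11952078  0.056     ]] [[ 0.57841581 -0.11690497  0.208     ]]
[[ 0.57340741 -0.11572624  0.056     ]] [[ 0.57465729 -0.11653716  0.208     ]]
```

Brush at (0.575, -0.117), upright. I descend behind it and push along +x at about 1 to 2° yaw.

```bash
python3 -m handwheel '[[0,0,-0.002,-0.045,-2],[0,0,-0.002,-0.09,-2],[0,0,-0.002,-0.135,-2],[0,0,-0.002,-0.175,-2],[0,0,-0.002,-0.2,-2]]'; python3 -m handwheel '[[0,0,0,-0.022,0],[0,0,0,-0.036,0],[0,0,0,-0.042,0],[0,0,0,-0.042,0]]'; python3 -m handwheel '[[0,0.008,0,0,0],[0,0.015,0,0,0],[0,0.022,0,0,0],[0,0.029,0,0,0],[0,0.036,0,0,0]]';python3 look.py scene e7 190 180 160 120
```

```text
time: 8.4
ee_pos: [0.4546, -0.1161, 0.0533]
tcp_rot: [-179.8, 0.3, 1.6]
wrist_force: [0.2, -0.0, 0.6]
opening: 0.0853
time: 8.8
ee_pos: [0.4546, -0.1159, 0.0113]
tcp_rot: [-179.8, 0.3, 1.7]
wrist_force: [0.1, 0.2, 0.6]
opening: 0.085
time: 9.3
ee_pos: [0.4912, -0.1159, 0.0115]
tcp_rot: [-179.8, 0.4, 1.7]
wrist_force: [-2.7, -0.4, 2.0]
opening: 0.085
scale 5.0
```

View pics/e7.png

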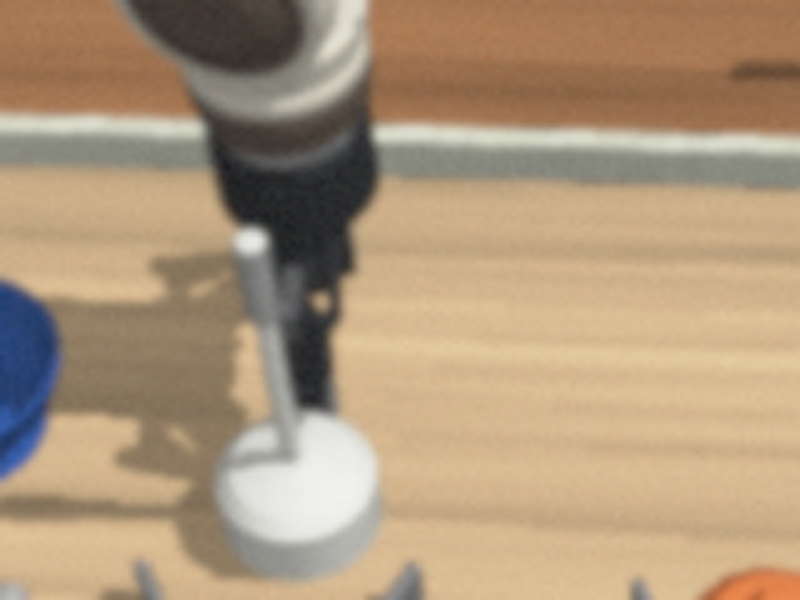

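Contact is made and the foot has moved about 11 mm, standing upright. I continue into the mouth.

```bash
python3 -m handwheel '[[0,0.007,0,0,0],[0,0.014,0,0,0],[0,0.021,0.001,0,0],[0,0.028,0.001,0,0],[0,0.035,0.001,0,0]]'; python3 -m handwheel '[[0,0.007,0,0,0],[0,0.014,0,0,0],[0,0.02,0,0,0],[0,0.026,0.001,0,0],[0,0.032,0.001,0,0]]';python3 look.py scene f7 190 210 160 120;python3 look.py top f6 340 90 160 120
```

```text
time: 9.85
ee_pos: [0.5277, -0.1149, 0.0113]
tcp_rot: [-179.8, 0.3, 1.7]
wrist_force: [-0.8, 0.3, -0.4]
opening: 0.0856
time: 10.35
ee_pos: [0.5602, -0.1138, 0.0113]
tcp_rot: [-179.8, 0.3, 1.7]
wrist_force: [-1.3, 0.3, -0.3]
opening: 0.0852
scale 5.0
scale 5.0
```

View pics/f7.png

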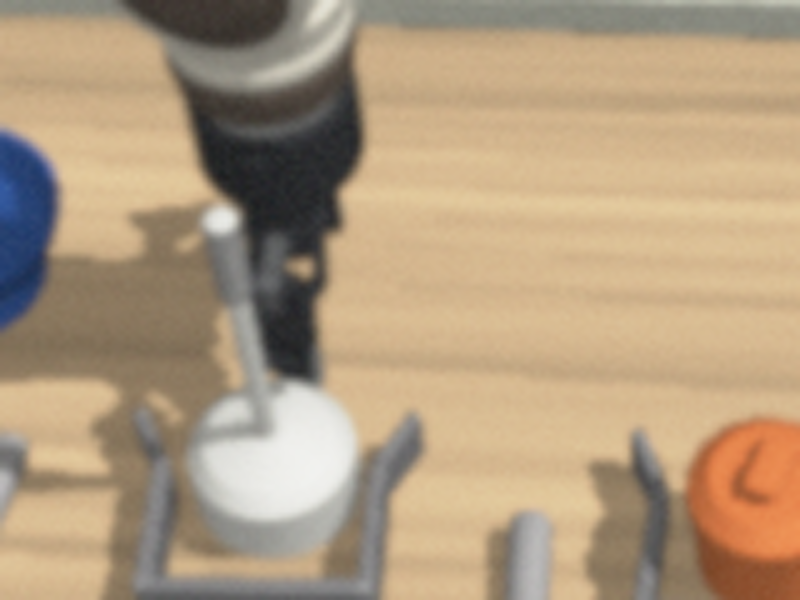

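View pics/f6.png

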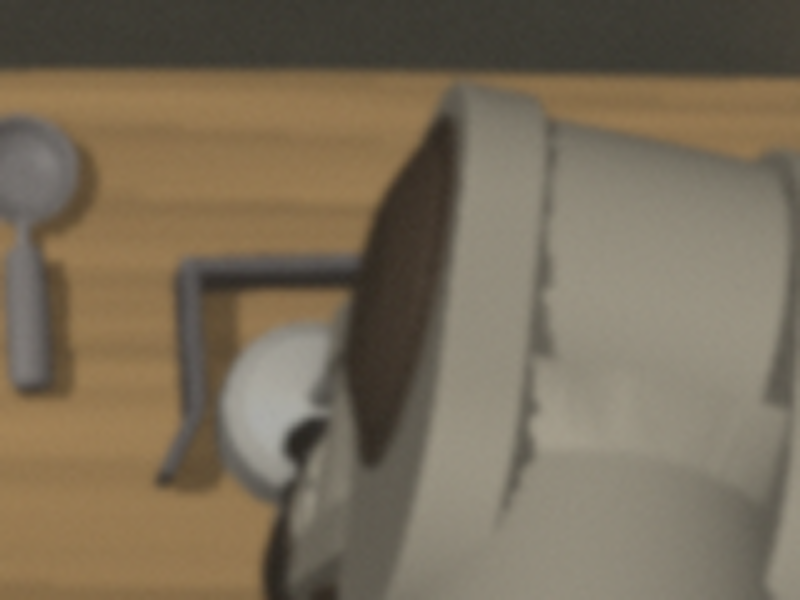

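The foot is in the holder and centred (foot x 190–357 between walls at about 172 and 375). About 20 mm remain. I go slowly and watch the force.

```bash
python3 -m handwheel '[[0,0.005,0,0,0],[0,0.01,0,0,0],[0,0.013,0,0,0],[0,0.015,0,0,0],[0,0.016,0,0,0]]'; python3 -m handwheel '[[0,0.001,0,0,0],[0,0.002,0,0,0],[0,0.003,0,0,0],[0,0.003,0,0,0]]';python3 look.py scene g7 190 210 160 120
```

```text
time: 10.95
ee_pos: [0.5766, -0.1139, 0.0113]
tcp_rot: [-179.8, 0.3, 1.7]
wrist_force: [-1.7, -0.2, 0.6]
opening: 0.0856
time: 11.35
ee_pos: [0.5798, -0.1139, 0.0113]
tcp_rot: [-179.8, 0.3, 1.7]
wrist_force: [-0.9, -0.1, -0.2]
opening: 0.0852
scale 5.0
```

View pics/g7.png

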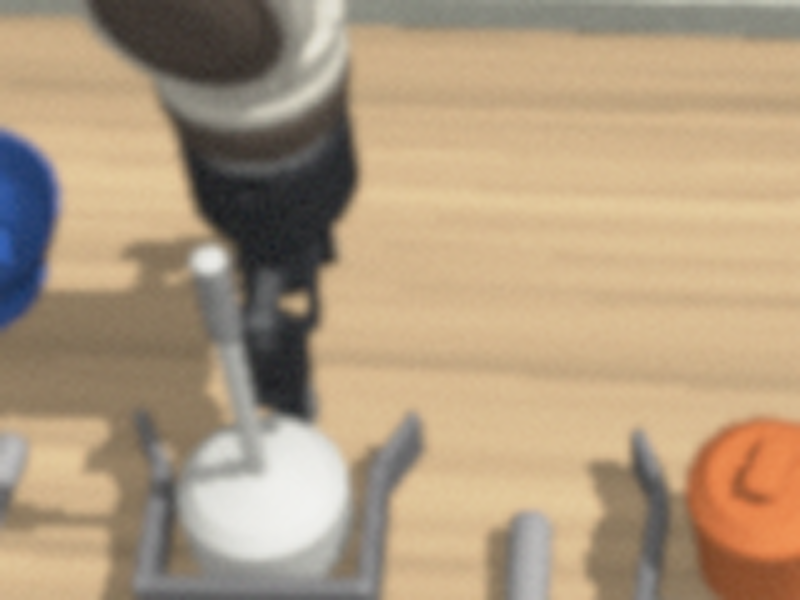

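No wall contact yet (force about 1 N). I advance in 1 mm steps.

```bash
for i in 1 ; do python3 -m handwheel '[[0,0.001,0,0,0],[0,0.002,0,0,0],[0,0.002,0,0,0]]'; done; python3 -m handwheel '[[0,0.001,0,0,0],[0,0.0015,0,0,0],[0,0.0015,0,0,0]]'
```

```text
time: 11.7
ee_pos: [0.5819, -0.1139, 0.0114]
tcp_rot: [-179.8, 0.3, 1.7]
wrist_force: [-0.8, -0.1, -1.5]
opening: 0.0855
time: 12.0
ee_pos: [0.5835, -0.1139, 0.0114]
tcp_rot: [-179.8, 0.3, 1.7]
wrist_force: [-0.2, -0.4, 0.0]
opening: 0.0854
```

```bash
python3 -m handwheel '[[0,0.001,0,0,0],[0,0.0015,0,0,0],[0,0.0015,0,0,0]]'; python3 look.py scene h7 200 270 120 90
```

```text
time: 12.3
ee_pos: [0.5851, -0.1139, 0.0114]
tcp_rot: [-179.8, 0.3, 1.7]
wrist_force: [-0.7, 0.5, 0.5]
opening: 0.0855
scale 6.666666666666667
```

View pics/h7.png

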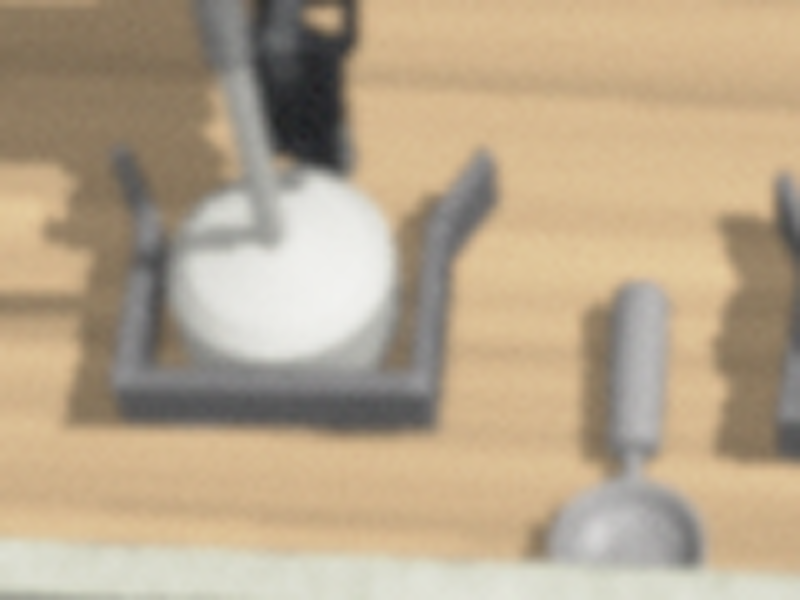

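```bash
python3 -m handwheel '[[0,0.001,0,0,0],[0,0.0015,0,0,0],[0,0.0015,0,0,0]]';  python3 -m handwheel '[[0,0.001,0,0,0],[0,0.0015,0,0,0],[0,0.0015,0,0,0]]'
```

```text
time: 12.65
ee_pos: [0.5857, -0.1139, 0.0114]
tcp_rot: [-179.8, 0.4, 1.7]
wrist_force: [-5.9, 0.1, 4.0]
opening: 0.0853
time: 12.95
ee_pos: [0.5857, -0.1138, 0.0114]
tcp_rot: [-179.8, 0.5, 1.7]
wrist_force: [-10.6, 0.4, 6.2]
opening: 0.0859
```

The tool has stopped at x 0.5857 with the force rising to 10.6 N, so the foot is against the back wall. I withdraw straight back, then rise.

```bash
python3 -m handwheel '[[0,-0.003,0,0,0],[0,-0.012,0,0,0],[0,-0.035,0,0,0],[0,-0.07,0,0,0],[0,-0.105,0,0,0]]';  python3 -m handwheel '[[0,-0.01,0,0.03,0],[0,-0.02,0,0.07,0],[0,-0.03,0,0.12,0],[0,-0.04,0.02,0.17,0],[0,-0.05,0.05,0.21,0]]'; python3 -m handwheel '[[0,-0.02,0.04,0.02,0],[0,-0.03,0.08,0.02,0],[0,-0.04,0.12,0.02,0],[0,-0.04,0.16,0.02,0],[0,-0.04,0.16,0.02,0]]'; python3 look.py scene i7 80 180 440 220;python3 look.py scene i8 200 240 120 90;python3 look.py top i6 360 110 120 90
```

```text
time: 13.45
ee_pos: [0.4794, -0.1137, 0.0112]
tcp_rot: [-179.8, 0.5, 1.7]
wrist_force: [0.6, -0.3, 0.9]
opening: 0.0853
time: 13.95
ee_pos: [0.43, -0.0678, 0.2183]
tcp_rot: [-179.8, 0.4, 1.6]
wrist_force: [2.1, 0.2, 0.1]
opening: 0.0856
time: 14.45
ee_pos: [0.3893, 0.0956, 0.2384]
tcp_rot: [-179.7, 0.3, 1.8]
wrist_force: [-1.1, 0.8, -0.2]
opening: 0.0854
scale 1.8181818181818181
scale 6.666666666666667
scale 6.666666666666667
```

View pics/i7.png

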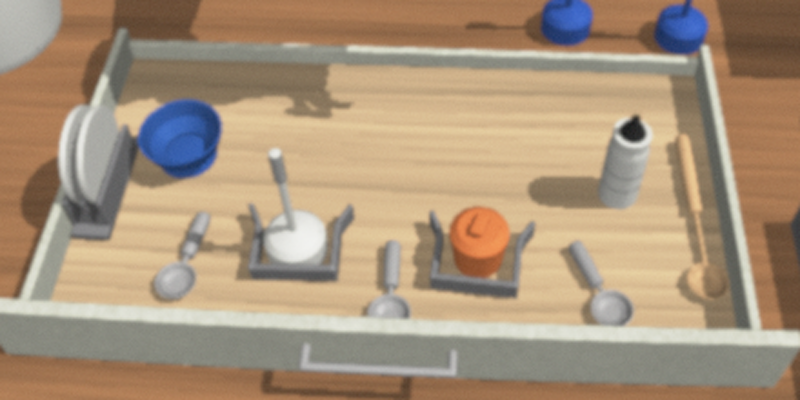

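View pics/i8.png

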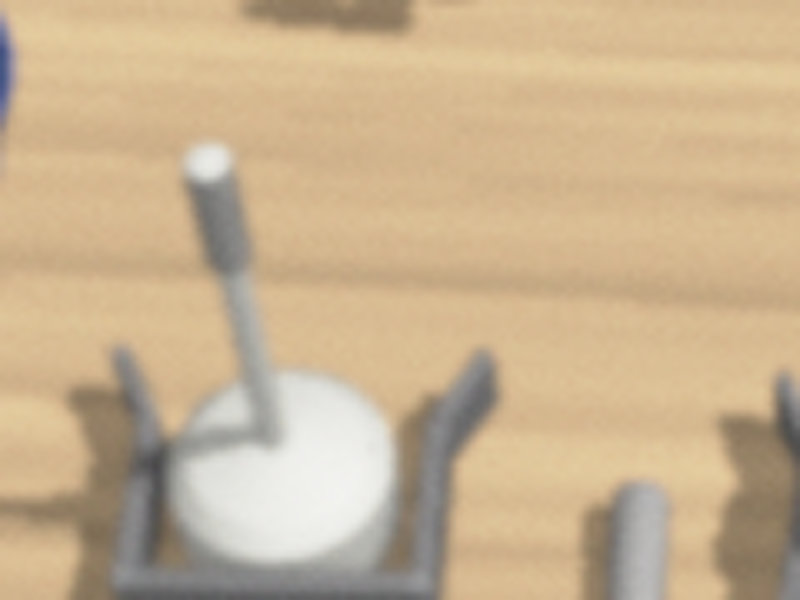

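View pics/i6.png

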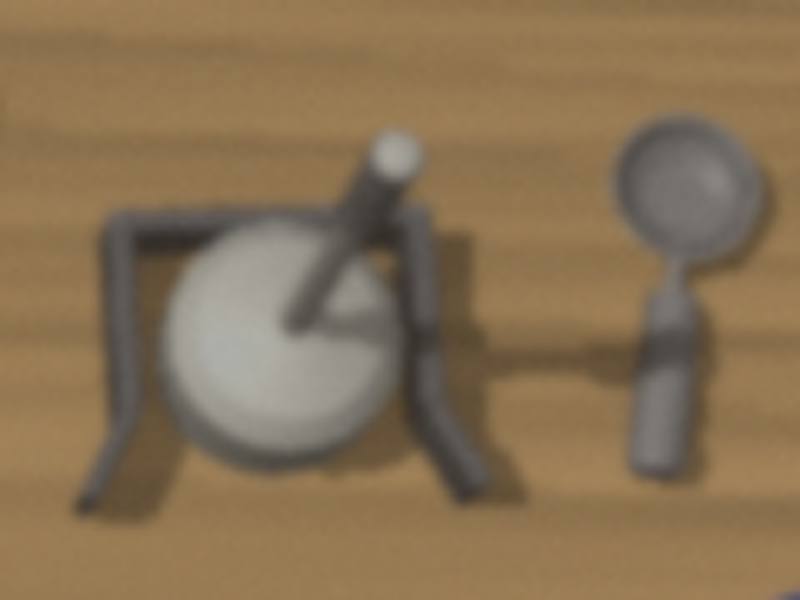

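```bash
python3 - <<'E'
from h import *
import pickle
c=pickle.load(open("i8.pkl","rb"));t=pickle.load(open("i6.pkl","rb"));c0=pickle.load(open("scene0.pkl","rb"))
k=120*1/800
f=lambda u,v:np.array([[u*k+200,v*k+240]]);g=lambda u,v:np.array([[u*k+360,v*k+110]])
print(px2w(c,f(267,435),.056),px2w(c,f(210,162),.208));print(px2w(t,g(297,322),.056),px2w(t,g(397,157),.208))
for n,(x,y,w,h) in dict(bowl=(155,232,50,50),cup=(315,290,60,50),bottle=(408,240,35,60),sp0=(280,310,30,48),sp1=(390,310,42,52),sp2=(160,293,40,54),wood=(450,250,34,100)).items():
    r=cv2.matchTemplate(c["color"][y-8:y+h+8,x-8:x+w+8],c0["color"][y:y+h,x:x+w],cv2.TM_CCOEFF_NORMED)
    _,v,_,l=cv2.minMaxLoc(r);print(n,round(v,3),l[0]-8,l[1]-8)
E
```

```text
[[ 0.67787015 -0.12381848  0.056     ]] [[ 0.68054387 -0.11985625  0.208     ]]
[[ 0.67729117 -0.12128194  0.056     ]] [[ 0.67622195 -0.11956205  0.208     ]]
bowl 0.942 0 0
cup 0.999 0 0
bottle 0.999 0 0
sp0 0.997 0 0
sp1 0.998 0 0
sp2 0.838 0 0
wood 0.998 0 0
```

```bash
python3 -c "
from workcell import job_done;print(job_done())"
```

```text
the job is handed in; nothing more can be done
None
```

I pushed the white bottle brush by its foot into the empty grey holder until it met the back wall, then backed the arm clear and handed the job in. The robot's clock stood at about 14.6 s when I did. No verdict was reported, so the result below rests on my own checks.

- **Method:** I used the flat back of one fully open finger, low on the foot. One push went across the drawer (about -y) to the holder's mouth, and a second went along +x into it. I had first half-closed the jaws, but in that pose the gripper's knuckles would have come too close to the stem. I opened them fully before going down.
- **Fully home:** The tool stopped at x = 0.5857 m with the force rising to about 10.6 N, which I read as the foot against the back wall.
- **Brush position:** After I withdrew, the pictures put the brush at about (0.678, -0.121), upright. My holder estimate is (0.676, -0.117), so it sits about 2 mm in x and 3–4 mm in y from centre, within tolerance. The two cameras disagreed by up to about 4 mm on the brush and the holder.
- **Other things in the drawer:** Template matching found no shift of the bowl, cup, bottle or any spoon. The match was weaker for the bowl (0.94) and spoon2 (0.84), which I put down to changed shadows.

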